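Level the seed-weighing slab with a wedge

TASK

The stone weighing slab has sunk at its front corner. Fetch the orange plastic wedge by its blue grip block, slide its thin end flat along the bench under the short foot at that corner, and push it in gently until the bubble of the level on the slab sits between the two black lines, without driving the bubble right over to the other side. Leave the wedge there carrying the foot and let go; do not lift or press the slab with the gripper, and leave the jars and the pot where they are.

Things in the scene. Friction and masses are not known exactly. Their poses are not given: they have to be found in the camera images.
- stand: Fixed dark steel frame carrying the slab. Origin on the bench under the slab's centre; +x is the push direction, from the slab's front corner to its rear. Two rubber rest posts (41 mm high, 14 mm thick, at x -50, y +-50 mm) and low rails leave a lane 86 mm wide along its x axis, open to a cross bar at x +25 mm.
- platform: Square grey stone slab 180 x 180 x 16 mm, about 1.5 kg, one corner to the stand's -x (front). Origin on its hinge line, at its underside, x +40, z +45 mm in the stand frame; slab centre at x -40, tip of the front corner at x -167 mm. It tips about its y axis by +-0.045 rad; at the start the front is down 0.045 rad on the posts. A steel pan on the rear half. The short foot counts as part of it.
- corner (a point): Top of the brass nut on the front corner, at x -140, y 0, z +22 mm of the slab's origin, straight above the short foot: a hanging steel ball end 22 mm across, slab top 61 mm above the bench when level. The foot's screw is set differently each time: its lowest point is 11 to 20 mm above the bench with the slab level, 5 to 14 mm at the start. It presses on the wedge with about 4 to 7 N.
- level_mid (a point): Centre of the top of the grey tube level (96 x 32 mm, long side along the slab's x) on the front half of the slab. Its green vial has two black lines with 23 mm between them, centred on this point. The level's top is 77 mm above the bench when level.
- bubble (a joint): Position in m of the white bubble (16 mm long) along the level, 0 = centred, + towards the rear (slab +x). It goes to the high end: +0.020 when the front is fully down, -0.020 when the front is fully up; 0.444 mm per mrad of tilt. Within +-0.0035 it lies between the black lines.
- shim: Loose orange wedge of smooth nylon, 110 g, flat on the bench; stays where pushed. Origin on the bench under its blue grip block; +x points to the thin end. Wedge 36 mm wide: 24 mm high from x +18 to +38 mm, then an even 1-in-5 slope to the thin end, 4 mm high, at x +138 mm. Behind it the upright block: x -16 to +18 mm, 16 mm wide along y, 50 mm high; grip it low, across y, from above.
- shim_tip (a point): Middle of the wedge's thin edge, at x +138, z +2 mm of the wedge.
- jar_dark: Bystander: screw-lid jar with dark seeds, diameter 66, height 95 mm, origin under its centre.
- jar_husk: Bystander: screw-lid jar with brown husks, diameter 74, height 140 mm, origin under its centre.
- pot: Bystander: red plastic plant pot, diameter 100 at the rim, height 90 mm, origin under its centre.
Not all that is in view belongs to the job. What is meant by the shim is not green or grey, and is the larger of those in its own colour.

How it is judged (in metres and radians):
On the way, in this order (a step that is already met when the one before it is completed fails the run):
1. the wedge's thin end is under the short foot, wedge flat on the bench (x of shim_tip in the frame of platform between -0.135 and -0.04 m and y of shim_tip in the frame of stand between -0.03 and 0.03 m and height (world z) of shim_tip below 0.012 m and angle between shim's own z axis and vertical below 0.12 rad), for 0.1 s.
2. the foot is carried by the wedge and the bubble is between the lines (contact force between shim and platform above 1 N and value of joint bubble between -0.0035 and 0.0035 m), for 0.3 s.
At the end, for the whole second after the job is handed in: The slab's short foot rests on the wedge, the wedge lies flat and still on the bench with its thin end at least 15 mm past the foot, and the bubble is between the two black lines (within 3.5 mm of centre) (all of step 2 and angle between shim's own z axis and vertical below 0.05 rad and linear speed of shim below 0.01 m/s and x of shim_tip in the frame of platform above -0.125 m); the robot touches nothing.
It fails at once if the wedge is rammed against the foot (more than 25 N between wedge and slab) (contact force between shim and platform above 25 N).
It fails at once if the bubble is driven right over to the other side (more than 15 mm past centre) (value of joint bubble below -0.015 m).
It fails at once if the gripper or arm lifts or presses the slab (more than 3 N) (contact force between any of the fingers, the arm and platform above 3 N).
It fails at once if a jar or the pot is moved by more than 20 mm (distance of any of jar_dark, jar_husk, pot from where it was at the start of the episode above 0.02 m).
It also fails if it takes over 61 s, if anything falls off the work surface, if the arm or the gripper's body presses on something with over 40 N, if the wrist force passes 120 N, or if a joint passes its speed limit or range.

ROBOT

A 6-joint arm with a two-finger parallel gripper is mounted at the origin on the work surface. World frame = base frame: x ahead of the robot, y to its left, z up, the work surface at z = 0. Lengths are in mm, angles in rad, forces in N, time in s.
With the tool pointing down it reaches from about 350 to 875 mm from the base axis. Payload 4.2 kg.
Tool frame: the origin (TCP) lies on the centre line of the jaws, within the pads' length; the fingertips stand 19 mm ahead of it and the grasp point (between the pads) is the TCP; z points along the fingers, y is the line along which they close (so a half turn about z gives the same grasp; the last joint's range is limited). The gripper opens to 85 mm and grips with 20 to 120 N. Pads are 22 mm wide; open, the fingers measure 114 mm over their backs; the gripper's body (76 mm by 85 mm) begins 54 mm behind the grasp point. The pads swing forward as they close: fully open they stand 13 mm farther back than shut.
Start: joints at [1.412, 0.385, 0.008, 0, -1.194, -0.259], TCP at [253.561, 571.232, 250.312] pointing down, gripper open.
Joint ranges: [-3.14, 3.14], [-1.21, 2.06], [-1.07, 1.41], [-3.16, 2.05], [-2.99, -0.16], [-3.1, 3.1]. Speed limits (rad/s): [2.79, 2.79, 3.14, 3.14, 3.14, 3.14].

INTERFACE

Orientations are given as a rotation vector (axis times angle).
In Python, from station import r, vision gives the robot as it stands.
- The arm moves only by the tool step_arm, never from a script. Its argument "increments" is a list of rows, each a list of 4 numbers: the shift along the world's x, y, z in m, then the turn about the world's z in rad. In form: [[x, y, z, roll], ...]. A call has 1 to 12 rows; each row shifts and turns the commanded pose from where the row before left it; what a row does not reach is not made up. A row lasts 1/8 s, in which the tool goes at most 62.5 mm and 10.7 degrees, less where a joint would pass 70% of its speed; a pose out of reach is approached as far as the arm can. A call with a gripper value outside its range is refused whole. "jaw" is the opening, from -1 (shut) to 1 (fully open), set as the call begins (left out, the last holds). The fingers move at their own pace and stop on an object; "squeeze" is the grip in N (left out, the last holds). Time passes only in rows, so rows that do not move let the fingers close. It gives the time, the measured TCP pose, the force, the opening and the grip force at its end, in the units of the state.
- r.get_obs(): the state, without advancing time (a new reading comes with each control period).
- vision.capture(name): name is "scene" or "side" or "wrist"; returns the picture (420x560x3 uint8, red, green, blue); there is no depth.
- vision.get_calibration(name): a dict with "intrinsics" (3x3 intrinsics, pixels), "eye" and "orientation" of the camera in the world. Camera axes: x right, y down, z forward; pixel columns grow to the right and rows downward; lengths in mm; the calibration is good to about 2 mm. A picture is of the moment at which its call begins: read the wrist's pose just before it. get_calibration takes no time and is no camera call; for the wrist camera it gives the pose at the moment of the call.
- r.close_job(): hands the job in; it is judged then, once.
Trained networks look in the newest picture that a camera, given by its name, has taken for a name from the list of things; names that differ only in an ending like _2 or _b are one class to them, and where a whole thing is asked for, a point or a joint stands for the part that bears it (a point fixed in the world has none). Each returns a list of dicts, best first, with "confidence" (0 to 1); they miss things now and then, are a little off and sometimes report something else, mostly with a low value. They report only what shows in the picture. A call takes as long as a camera call. They do not tell look-alikes from the thing itself.
- vision.search_frame(camera, target): "centre" ([column, row] in pixels, amid what is visible of it).
The state is a dict: "time_s": time; "q": joint angles; "qd": joint speeds; "joint_torque": joint torques, N m; "position": TCP position; "eef_rot": TCP orientation; "ft_force": force on the tool from outside, world axes, zero at the start; "torque": the same for the moment, N m; "finger_gap": opening from 0.0 (shut) to 1.0 (fully open); "gripper_force": force on a finger pad.
Only numpy, scipy, OpenCV 4.12 (cv2) and the standard library are available. Lean on these libraries where they do the work, as an engineer would, in place of code of your own. Each camera call takes 0.05 s, during which the arm holds its last target. There are 200 camera calls.

## Working session

There is one attempt and no reset: what is moved stays moved. The work goes in short steps, Python scripts to look and compute and a tool call to move; the robot and the scene stay as the last step left them, time stands still between calls to the robot, and variables do not carry over. Pictures are saved under pics/ and viewed, at most 10 in all, crops included, and the job is handed in when it is done.

Besides the shell and the picture viewer there is one more tool, called after "Emit:" in YAML: its name, and indented under it one key for each argument. step_arm: Moves the arm, as the interface text tells. Its arguments: {"type":"object","properties":{"increments":{"type":"array"},"jaw":{"type":"number"},"squeeze":{"type":"number"}},"required":["increments"]}

```bash
mkdir -p pics; cat > h.py <<'E'
import numpy as np, cv2
from station import r, vision
def R(o):
    o=np.array(o,float)
    if o.size==9: return o.reshape(3,3)
    if o.size==3: return cv2.Rodrigues(o)[0]
    from scipy.spatial.transform import Rotation as S
    return S.from_quat(o).as_matrix()
def snap(n,f):
    im=vision.capture(n); cv2.imwrite(f'pics/{f}.png',im[:,:,::-1]); return im
def ray(c,px,z):
    K=np.array(c['intrinsics']);M=R(c['orientation']);e=np.array(c['eye'],float)
    d=M@np.linalg.solve(K,[px[0],px[1],1]); return e+d*(z-e[2])/d[2]
def proj(c,P):
    K=np.array(c['intrinsics']);M=R(c['orientation']);e=np.array(c['eye'],float)
    p=K@(M.T@(np.array(P,float)-e)); return p[:2]/p[2]
E
python3 - <<'E'
from h import *
ims=[]
for n in ['scene','side']:
    im=snap(n,n+'0'); c=vision.get_calibration(n); print(n,c)
    for t,z in [('corner',67),('level_mid',74),('shim',12),('shim_tip',4),('stand',20),('platform',50),('jar_dark',47),('jar_husk',70),('pot',45)]:
        for d in vision.search_frame(n,t)[:3]: print(t,np.round(d['centre']),round(d['confidence'],2),ray(c,d['centre'],z).round())
print(r.get_obs()['eef_rot'],r.get_obs()['time_s'])
E
```

```text
scene {'intrinsics': array([[405.93417654,   0.        , 284.70563827],
       [  0.        , 405.93417654, 207.29087122],
       [  0.        ,   0.        ,   1.        ]]), 'eye': array([912.15989259, 410.53187014, 829.07492993]), 'orientation': array([-0.99270028, -2.57014455,  0.87749312])}
corner [212. 275.] 0.87 [737.  10.  67.]
level_mid [212. 276.] 0.4 [741.  16.  74.]
shim [332. 204.] 0.83 [375.  22.  12.]
shim [216. 163.] 0.69 [ 508. -295.   12.]
shim [280. 110.] 0.65 [ 222. -348.   12.]
shim_tip [331. 205.] 0.8 [372.  19.   4.]
shim_tip [281. 106.] 0.78 [ 197. -370.    4.]
shim_tip [272. 146.] 0.6 [ 343. -248.    4.]
stand [212. 275.] 0.91 [727. -15.  20.]
platform [207. 276.] 0.58 [743.  -5.  50.]
jar_dark [393. 293.] 0.97 [476. 289.  47.]
jar_husk [328. 362.] 0.75 [686. 298.  70.]
jar_husk [211. 274.] 0.58 [738.   8.  70.]
pot [140. 185.] 0.85 [ 713. -333.   45.]
side {'intrinsics': array([[443.35913813,   0.        , 281.72176387],
       [  0.        , 443.35913813, 212.09315126],
       [  0.        ,   0.        ,   1.        ]]), 'eye': array([258.39582144, 682.40862613, 859.73307421]), 'orientation': array([-0.49892219,  2.76602504, -1.08338141])}
corner [202. 195.] 0.57 [725.   9.  67.]
level_mid [204. 195.] 0.68 [714.  13.  74.]
shim [321. 157.] 0.86 [ 500. -300.   12.]
shim [333. 256.] 0.81 [368.  40.  12.]
shim [367. 186.] 0.75 [ 347. -228.   12.]
shim_tip [320. 156.] 0.88 [ 506. -312.    4.]
shim_tip [421. 169.] 0.72 [ 217. -359.    4.]
shim_tip [331. 255.] 0.69 [374.  31.   4.]
stand [204. 199.] 0.82 [739. -19.  20.]
stand [205. 196.] 0.75 [742. -28.  20.]
platform [201. 196.] 0.71 [734.  -1.  50.]
jar_dark [250. 327.] 0.77 [470. 296.  47.]
jar_husk [158. 290.] 0.91 [679. 295.  70.]
pot [255. 125.] 0.84 [ 726. -336.   45.]
[-3.07326257e+00  6.51600195e-01  2.29136092e-05] 1.0
```

View pics/scene0.png

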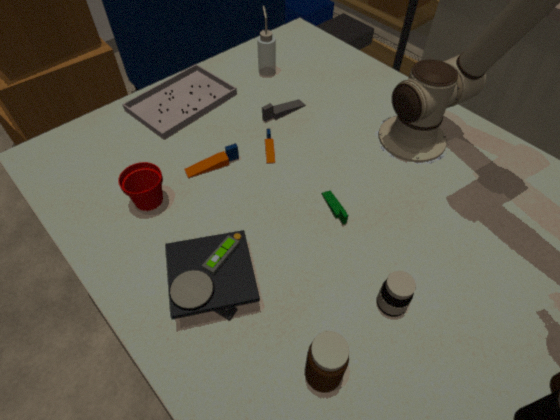

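View pics/side0.png

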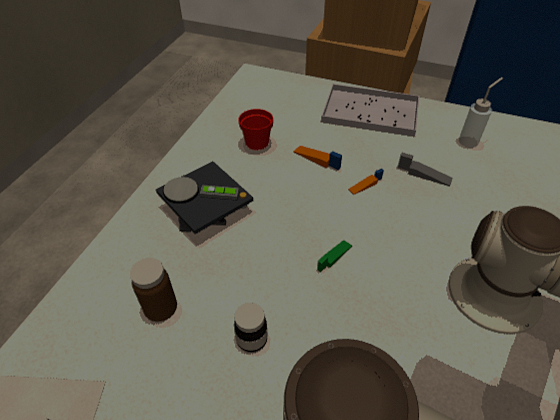

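The scene shows the large orange wedge with its block at (232,152) and thin end at (187,172). The brass nut is at (237,237), so the slab's front corner faces the robot. The small orange wedge at (269,148), the green one and the grey one are decoys. Next I'll fit silhouettes for accurate poses.

```bash
cat >> h.py <<'E'
from scipy.optimize import minimize
def box(x0,x1,y0,y1,z0,z1): return [[x,y,z] for x in(x0,x1) for y in(y0,y1) for z in(z0,z1)]
WEDGE=[[x,y,z] for x,z in((18,0),(18,24),(38,24),(138,4),(138,0)) for y in(-18,18)]
BLOCK=box(-16,18,-8,8,0,50)
def tf(P,p):
    c,s=np.cos(p[2]),np.sin(p[2]); P=np.array(P,float)
    return np.c_[p[0]+c*P[:,0]-s*P[:,1],p[1]+s*P[:,0]+c*P[:,1],P[:,2]]
def sil(c,P,shape):
    q=np.array([proj(c,x) for x in P]); h=cv2.convexHull((q*16).astype(np.float32)).round().astype(np.int32)
    m=np.zeros(shape,np.uint8); cv2.fillConvexPoly(m,h,255,cv2.LINE_AA,4); return m/255.
def masks(im):
    hsv=cv2.cvtColor(im,cv2.COLOR_RGB2HSV); H,S,V=cv2.split(hsv)
    return ((H>4)&(H<18)&(S>190)&(V>120)), ((H>100)&(H<125)&(S>120)&(V>30)), (V<75)&(S<90)
E
python3 - <<'E'
from h import *
D=[]
for n in ['scene','side']:
    im=cv2.imread(f'pics/{n}0.png')[:,:,::-1].copy(); c=vision.get_calibration(n); D.append((im,c))
def win(m,ctr,w):
    o=np.zeros(m.shape); y,x=int(ctr[1]),int(ctr[0]); o[y-w:y+w,x-w:x+w]=m[y-w:y+w,x-w:x+w]; return o
T=[]
for (im,c),ctr in zip(D,[(212,162),(318,157)]):
    o,b,_=masks(im); T.append(win(o|b,ctr,32))
def cost(p):
    s=0
    for (im,c),m in zip(D,T):
        a=np.maximum(sil(c,tf(WEDGE,p),m.shape),sil(c,tf(BLOCK,p),m.shape)); s+=np.abs(a-m).sum()/m.sum()
    return s
def opt(cost,p0):
    return minimize(cost,p0,method='Nelder-Mead',options=dict(initial_simplex=[p0]+[np.add(p0,d) for d in([20,0,0],[0,20,0],[0,0,.25])],xatol=.05,fatol=1e-5))
def bc(ctr,k,w=32): pass
b=ray(D[0][1],(232,152),25)[:2]; t=ray(D[0][1],(187,171),3)[:2]; print(b,t)
a=opt(cost,[*b,np.arctan2(*(t-b)[::-1])]); print('shim',a.x,a.fun,'tip',tf([[138,0,2]],a.x))
# slab (tilted front down .045 rad about hinge)
h=90*2**.5
def slab():
    P=[]
    for x,y in((-80-h,0),(-80+h,0),(-80,h),(-80,-h)):
        for z in(0,16): P.append([40+x*np.cos(.045)-z*np.sin(.045)*1, y, 45+x*.045+z])
    return P
# dark mask filled with level/pan: use hull of dark pixels approx
N=[]
for (im,c),ctr in zip(D,[(212,275),(205,197)]):
    _,_,d=masks(im); m=win(d,ctr,60).astype(np.uint8); m=cv2.morphologyEx(m,cv2.MORPH_OPEN,np.ones((3,3)))
    k,l,st,_=cv2.connectedComponentsWithStats(m); i=1+st[1:,4].argmax(); print(st[i])
    cs,_=cv2.findContours((l==i).astype(np.uint8),cv2.RETR_EXTERNAL,cv2.CHAIN_APPROX_NONE)
    f=np.zeros_like(m); cv2.drawContours(f,cs,-1,1,-1); N.append(f.astype(float))
def cs(p): return sum(np.abs(sil(c,tf(slab(),p),m.shape)-m).sum()/m.sum() for (im,c),m in zip(D,N))
n=ray(D[0][1],(237,237),61)[:2]; l=ray(D[0][1],(221,253),72)[:2]; y=np.arctan2(*(l-n)[::-1]); print(n,l,y)
s=opt(cs,[*(n+100*np.array([np.cos(y),np.sin(y)])),y]); print('stand',s.x,s.fun)
out=[]
for (im,c),w,m2 in zip(D,[(160,130),(155,125)],[(0,0)]*2):
    v=cv2.resize(im,None,fx=4,fy=4,interpolation=cv2.INTER_CUBIC)
    for P,p,col in((WEDGE,a.x,(0,255,0)),(BLOCK,a.x,(255,255,0)),(slab(),s.x,(255,0,255))):
        q=np.array([proj(c,x) for x in tf(P,p)]).astype(np.float32); hh=cv2.convexHull(((q+.5)*4)).astype(np.int32); cv2.polylines(v,[hh],True,col,1)
    for pt in([-100,0,45-6.3+22],[-40,0,71],[-50,50,0],[-50,-50,0]):
        q=proj(c,tf([pt],s.x)[0]); cv2.circle(v,tuple(int(4*k+2) for k in q),4,(0,255,255),1)
    out.append(v[w[1]*4:w[1]*4+800, w[0]*4:w[0]*4+ (400 if n is None else 760)])
o=np.hstack([cv2.resize(x,(400,421)) for x in out]); o=np.hstack(out); o=cv2.resize(o,(800,int(o.shape[0]*800/o.shape[1]))); 
cv2.imwrite('pics/fit.png',o[:,:,::-1])
np.save('poses.npy',[a.x,s.x])
E
```

```text
[ 455.19425001 -288.92677152] [ 581.4149867  -331.58696501]
shim [ 4.56166097e+02 -2.82424752e+02 -4.18997055e-01] 2.1942558356676005 tip [[ 582.22874416 -338.56928881    2.        ]]
[ 166  231   94   87 4521]
[ 163  193   90   41 1998]
[636.01540034 -33.73398995] [691.69214   -17.8002845] 0.27873243141281506
stand [7.68648120e+02 4.35234150e+00 2.60646305e-01] 1.6606131700363997
```

View pics/fit.png

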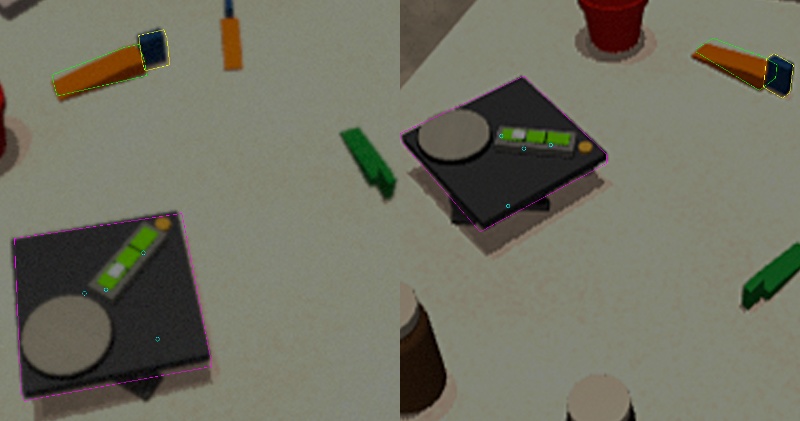

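The outlines match well. Because the nut is close to the tip, the quoted slab x values must be in the slab frame, so the slab centre sits over the stand origin. I'll refit with that geometry and better masks.

```bash
cat > fit.py <<'E'
from h import *
h=90*2**.5; ct,st_=np.cos(.045),np.sin(.045)
def plat(x,y,z,t=.045): return [40+x*np.cos(t)-z*np.sin(t), y, 45+x*np.sin(t)+z*np.cos(t)]
SLAB=[plat(x,y,z) for x,y in((-40-h,0),(-40+h,0),(-40,h),(-40,-h)) for z in(0,16)]
def win(m,ctr,w):
    o=np.zeros(m.shape); y,x=int(ctr[1]),int(ctr[0]); o[y-w:y+w,x-w:x+w]=m[y-w:y+w,x-w:x+w]; return o
def shimmask(im,ctr,w=32):
    I=im.astype(int); Rr,G,B=I[...,0],I[...,1],I[...,2]
    return win(((Rr-B>50)&(Rr-G>25))|((B-Rr>12)&(B-G>5)&(B<140)),ctr,w)
def opt(cost,p0):
    return minimize(cost,p0,method='Nelder-Mead',options=dict(initial_simplex=[p0]+[np.add(p0,d) for d in([10,0,0],[0,10,0],[0,0,.1])],xatol=.05,fatol=1e-5))
def fitshim(D,T,p0):
    return opt(lambda p:sum(np.abs(np.maximum(sil(c,tf(WEDGE,p),m.shape),sil(c,tf(BLOCK,p),m.shape))-m).sum()/m.sum() for c,m in zip(D,T)),p0)
E
python3 - <<'E'
from fit import *
D=[];T=[];N=[]
a0,s0=np.load('poses.npy')
for n,ctr,cs in [('scene',(212,162),(212,275)),('side',(318,157),(205,197))]:
    im=cv2.imread(f'pics/{n}0.png')[:,:,::-1].copy(); c=vision.get_calibration(n); D.append(c)
    m=shimmask(im,ctr); T.append(m); print(m.sum())
    # slab: grabcut seeded by hull
    p=[s0[0]-40*np.cos(s0[2]),s0[1]-40*np.sin(s0[2]),s0[2]]
    k=sil(c,tf(SLAB,p),m.shape)>.5; k=k.astype(np.uint8); K7=np.ones((7,7))
    g=np.full(m.shape,2,np.uint8); g[cv2.dilate(k,K7)==0]=0; g[k>0]=3; g[cv2.erode(k,K7)>0]=1
    cv2.grabCut(im,g,None,np.zeros((1,65)),np.zeros((1,65)),4,cv2.GC_INIT_WITH_MASK); N.append(((g==1)|(g==3)).astype(float))
for sub in([0,1],[0],[1]):
    a=fitshim([D[i] for i in sub],[T[i] for i in sub],list(a0)); 
    s=opt(lambda p:sum(np.abs(sil(D[i],tf(SLAB,p),N[i].shape)-N[i]).sum()/N[i].sum() for i in sub),p)
    print('shim',a.x.round(3),a.fun.round(3),'stand',s.x.round(3),s.fun.round(3))
    if len(sub)==2: np.save('poses.npy',[a.x,s.x]); b=a.x; q=s.x
for c in D: print('nut',proj(c,tf([plat(-140,0,22)],q)[0]),'level',proj(c,tf([plat(-60,0,32)],q)[0]))
# shim goal: tip just before foot
ux=np.array([np.cos(q[2]),np.sin(q[2])]); 
for sx in(-100-30-138,-100-10-138,-100+40-138): print(sx,(q[:2]+ux*sx).round(1))
E
```

```text
721.0
574.0
shim [ 4.56845e+02 -2.84872e+02 -3.34000e-01] 0.501 stand [ 7.31155e+02 -7.44100e+00  2.77000e-01] 0.121
shim [ 4.57277e+02 -2.88194e+02 -3.09000e-01] 0.248 stand [ 7.31026e+02 -8.61800e+00  2.88000e-01] 0.041
shim [ 4.56554e+02 -2.80744e+02 -3.69000e-01] 0.237 stand [ 7.28667e+02 -5.62100e+00  2.58000e-01] 0.073
nut [237.29378825 236.26603508] level [215.06729266 258.84479813]
nut [241.92630218 193.63305114] level [210.54832914 188.07885212]
-268 [473.4 -80.8]
-248 [492.6 -75.3]
-198 [540.7 -61.6]
```

Emit:
step_arm:
  increments:
    - [0.013, -0.053, 0, 0.005]
    - [0.013, -0.053, 0, 0.005]
    - [0.013, -0.053, 0, 0.005]
    - [0.013, -0.053, 0, 0.005]
    - [0.013, -0.053, 0, 0.005]
    - [0.013, -0.053, 0, 0.005]
    - [0.013, -0.053, 0, 0.005]
    - [0.013, -0.053, 0, 0.005]

```text
time_s: 2.0
position: [357.7, 145.6, 250.8]
eef_rot: [-3.085, 0.588, -0.001]
ft_force: [0.8, 0.3, 0.0]
finger_gap: 1.002
gripper_force: 0.0
```

Emit:
step_arm:
  increments:
    - [0.013, -0.053, 0, 0.005]
    - [0.013, -0.053, 0, 0.005]
    - [0.013, -0.053, 0, 0.005]
    - [0.013, -0.053, 0, 0.005]
    - [0.012, -0.053, 0, 0.005]
    - [0.012, -0.053, 0, 0.005]
    - [0.012, -0.053, 0, 0.005]
    - [0.012, -0.055, 0, 0.009]
    - [0, 0, 0, 0]
    - [0, 0, 0, 0]

```text
time_s: 3.25
position: [457.2, -278.7, 250.0]
eef_rot: [-3.097, 0.523, 0.001]
ft_force: [0.4, 0.1, -0.0]
finger_gap: 0.999
gripper_force: 0.0
```

```bash
python3 - <<'E'
from fit import *
o=r.get_obs(); c=vision.get_calibration('wrist'); im=snap('wrist','w0'); print(o['time_s'],o['position'],o['eef_rot'],c)
a,s=np.load('poses.npy')
print([proj(c,p).round() for p in tf([[1,0,50],[138,0,2]],a)])
m=shimmask(im,(280,210),205); print(m.sum())
np.save('wc.npy',c,allow_pickle=True); cv2.imwrite('pics/wm.png',np.hstack([im[:,:,::-1],np.dstack([m*255]*3)])[::2,::2])
E
```

```text
3.25 [ 457.183733   -278.72130971  250.00319476] [-3.09737466e+00  5.23080509e-01  1.18911355e-03] {'intrinsics': array([[337.54530852,   0.        , 285.92992202],
       [  0.        , 337.54530852, 212.13480975],
       [  0.        ,   0.        ,   1.        ]]), 'eye': array([ 535.34521433, -305.69968534,  374.31703299]), 'orientation': array([ 1.69348849, -2.3845775 , -0.39715768])}
[array([292., 182.]), array([292.,  36.])]
6000.0[ WARN:0@1.215] global loadsave.cpp:1063 imwrite_ Unsupported depth image for selected encoder is fallbacked to CV_8U.
```

View pics/wm.png

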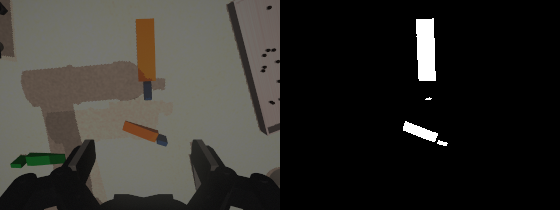

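The wrist view (half scale) shows the wedge at columns 136–155, with its thin end at row 18 and the block at row 90. That agrees with the projection. I'll refine using the orange part alone.

```bash
python3 - <<'E'
from fit import *
im=cv2.imread('pics/w0.png')[:,:,::-1].copy(); c=np.load('wc.npy',allow_pickle=True).item()
a,s=np.load('poses.npy')
I=im.astype(int); m=np.zeros(im.shape[:2]); k=((I[...,0]-I[...,2]>50)&(I[...,0]-I[...,1]>25)); m[20:185,240:345]=k[20:185,240:345]
f=opt(lambda p:np.abs(sil(c,tf(WEDGE,p),m.shape)*1.-m).sum()/m.sum(),list(a)); print(f.x,f.fun,'grasp',tf([[-2,0,0]],f.x))
q=[proj(c,p).round(1).tolist() for p in tf(WEDGE,f.x)]; print(q)
np.save('shim.npy',f.x)
x=np.array(r.get_obs()['eef_rot']); M=R(x); print('toolx yaw',np.arctan2(M[1,0],M[0,0]))
E
```

```text
[ 4.54997868e+02 -2.86658598e+02 -2.91658705e-01] 0.05806563131581746 grasp [[ 453.0823319 -286.0835152    0.       ]]
[[309.2, 156.9], [276.8, 158.4], [310.7, 160.8], [276.2, 162.3], [310.3, 141.4], [275.2, 143.0], [306.8, 35.9], [270.3, 37.7], [306.6, 36.6], [270.5, 38.3]]
toolx yaw -0.33339991532409485
```

Emit:
step_arm:
  increments:
    - [-0.004, -0.007, -0.05, 0.042]
    - [0, 0, -0.05, 0]
    - [0, 0, -0.05, 0]
    - [0, 0, -0.04, 0]
    - [0, 0, -0.02, 0]
    - [0, 0, -0.01, 0]
    - [0, 0, 0, 0]
    - [0, 0, 0, 0]

```text
time_s: 4.3
position: [454.5, -285.7, 31.6]
eef_rot: [3.108, -0.455, 0.004]
ft_force: [0.2, -0.7, -0.4]
finger_gap: 0.995
gripper_force: 0.0
```

Emit:
step_arm:
  increments:
    - [0, 0, 0, 0]
    - [0, 0, 0, 0]
    - [0, 0, 0, 0]
    - [0, 0, 0, 0]
    - [0, 0, 0, 0]
    - [0, 0, 0, 0]
    - [0, 0, 0, 0]
    - [0, 0, 0, 0]
  jaw: -1
  squeeze: 40

```text
time_s: 5.3
position: [453.6, -285.9, 30.5]
eef_rot: [3.108, -0.457, 0.0]
ft_force: [-1.3, 0.7, 2.7]
finger_gap: 0.182
gripper_force: 42.8
```

Emit:
step_arm:
  increments:
    - [0, 0, 0.006, 0]
    - [0, 0, 0.006, 0]
    - [0, 0.02, 0, 0.06]
    - [0, 0.03, 0, 0.1]
    - [0, 0.04, 0, 0.1]
    - [0, 0.04, 0, 0.1]
    - [0, 0.03, 0, 0.1]
    - [0.004, 0.022, 0, 0.07]
    - [0.004, 0.02, 0, 0.039]
    - [0, 0, 0, 0]
    - [0, 0, 0, 0]

```text
time_s: 6.68
position: [461.4, -84.0, 42.4]
eef_rot: [-3.112, -0.433, 0.0]
ft_force: [-0.1, 0.5, -1.6]
finger_gap: 0.182
gripper_force: 42.4
```

```bash
python3 - <<'E'
from fit import *
s=np.load('poses.npy')[1]
o=r.get_obs(); M=R(o['eef_rot']); ty=np.arctan2(M[1,0],M[0,0]); P=np.array(o['position'])
print(o['time_s'],P,ty,M[:,2],o['ft_force'],o['finger_gap'])
g=[P[0]+2*np.cos(ty),P[1]+2*np.sin(ty),ty]
O=[]
for n in ['scene','side','wrist']:
    c=vision.get_calibration(n); im=snap(n,n+'1'); v=cv2.resize(im,None,fx=4,fy=4,interpolation=cv2.INTER_CUBIC)
    W=tf(WEDGE,g)+[0,0,P[2]-30.5]
    for A,col in((W,(0,255,0)),(tf(SLAB,s),(255,0,255))):
        q=np.array([proj(c,x) for x in A]).astype(np.float32); cv2.polylines(v,[cv2.convexHull((q+.5)*4).astype(np.int32)],True,col,1)
    ctr=proj(c,tf([plat(-170,0,0)],s)[0]); x,y=(int(k*4) for k in ctr)
    w=540 if n=='wrist' else 260
    x=np.clip(x,w,560*4-w);y=np.clip(y,w,420*4-w)
    O.append(cv2.resize(v[y-w:y+w,x-w:x+w],(400,400) if n!='wrist' else (400,400)))
cv2.imwrite('pics/c1.png',cv2.resize(np.hstack(O),(800,267))[:,:,::-1]) if 0 else cv2.imwrite('pics/c1.png',cv2.resize(np.vstack([np.hstack(O[:2]),np.hstack([O[2],O[2]*0])]),(600,600))[:,:,::-1])
E
```

```text
6.675 [461.36260177 -83.99822878  42.37836149] 0.27662241926597897 [-1.93120849e-04  4.01622474e-05 -9.99999981e-01] [-0.05147536  0.52629496 -1.57559665] 0.1823958783516576
```

View pics/c1.png

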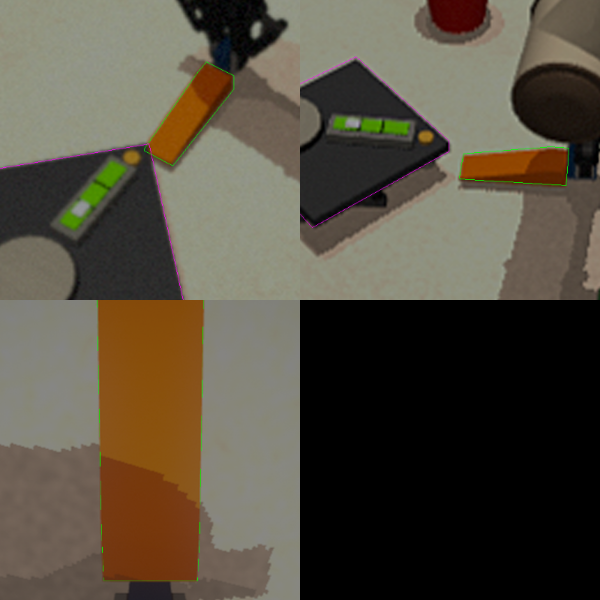

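The projected wedge matches in all three views: flat, 40 mm short of the foot and in line with it. Next I'll lower it and slide it in.

Emit:
step_arm:
  increments:
    - [0, 0, -0.006, 0]
    - [0, 0, -0.004, 0]
    - [0, 0, -0.002, 0]
    - [0, 0, 0, 0]
    - [0.0096, 0.0027, 0, 0]
    - [0.0096, 0.0027, 0, 0]
    - [0.0096, 0.0027, 0, 0]
    - [0.0058, 0.0016, 0, 0]
    - [0.0048, 0.0014, 0, 0]
    - [0.0048, 0.0014, 0, 0]
    - [0, 0, 0, 0]

```text
time_s: 8.2
position: [506.9, -71.0, 30.4]
eef_rot: [3.111, 0.435, 0.003]
ft_force: [0.3, 0.3, 2.3]
finger_gap: 0.184
gripper_force: 42.9
```

```bash
cat > bub.py <<'E'
from fit import *
s=np.load('poses.npy')[1]
def bub(im,c,t):
    # white blob along level axis, slab-frame x
    xs=np.arange(-120,10,.5); best=[]
    I=im.astype(np.float32)
    for y in (-5,-3,-1,1,3,5):
        q=np.array([proj(c,p) for p in tf([plat(x,y,32,t) for x in xs],s)],np.float32)
        best.append(cv2.remap(I,q[None,:,0],q[None,:,1],cv2.INTER_LINEAR)[0])
    p=np.mean(best,0); g=p[:,1]-p[:,2]   # green excess over blue
    w=p[:,2]                             # blue: high only on the bubble
    return xs,g,w
def read(im,c,t):
    xs,g,w=bub(im,c,t)
    G=np.where(g>.4*g.max())[0]; lo,hi=xs[G[0]],xs[G[-1]]
    k=(xs>lo)&(xs<hi); ww=np.where(k,w,0); th=np.clip(ww-.6*ww.max(),0,None)
    return lo,hi,(th*xs).sum()/th.sum()
def state():
    o=r.get_obs(); M=R(o['eef_rot']); ty=np.arctan2(M[1,0],M[0,0]); P=np.array(o['position'])
    d=P[:2]+140*np.array([np.cos(ty),np.sin(ty)])-s[:2]; u=np.array([np.cos(s[2]),np.sin(s[2])])
    print('t',o['time_s'],'tip past foot',(d@u+100).round(1),'lat',(d@[-u[1],u[0]]).round(1),'F along',(np.array(o['ft_force'])[:2]@u).round(1),'Fz',o['ft_force'][2].round(1))
E
cat > look.py <<'E'
import sys
from bub import *
state()
for n in ['scene','side']:
    c=vision.get_calibration(n)
    i0=cv2.imread(f'pics/{n}0.png')[:,:,::-1].copy(); a=read(i0,c,.045); im=snap(n,n+'_'+sys.argv[1])
    t=.045
    for _ in range(4):
        b=read(im,c,t); B=20+(b[2]-a[2]); t=np.clip(B/.444/1000,-.045,.045)
    print(n,np.round(a,1),np.round(b,1),'bubble',round(B,1))
E
python3 look.py a
```

```text
t 8.2 tip past foot 6.9 lat 0.3 F along 0.4 Fz 2.3
scene [-120.   -39.5  -61.5] [-120.   -39.5  -61.5] bubble 19.9
side [-120.   -41.   -61.5] [-120.   -41.   -61.6] bubble 20.0
```

Emit:
step_arm:
  increments:
    - [0.0029, 0.0008, 0, 0]
    - [0.0029, 0.0008, 0, 0]
    - [0.0029, 0.0008, 0, 0]
    - [0.0029, 0.0008, 0, 0]
    - [0.0029, 0.0008, 0, 0]
    - [0, 0, 0, 0]

```text
time_s: 9.05
position: [520.1, -67.4, 30.5]
eef_rot: [3.111, 0.434, -0.001]
ft_force: [-1.0, -1.0, 5.2]
finger_gap: 0.181
gripper_force: 43.2
```

```bash
python3 look.py b
```

```text
t 9.05 tip past foot 20.6 lat 0.1 F along -1.3 Fz 5.2
scene [-120.   -39.5  -61.5] [-120.   -39.5  -61.5] bubble 20.0
side [-120.   -41.   -61.5] [-120.   -41.   -61.5] bubble 20.0
```

Emit:
step_arm:
  increments:
    - [0.0024, 0.0007, 0, 0]
    - [0.0024, 0.0007, 0, 0]
    - [0.0024, 0.0007, 0, 0]
    - [0.0024, 0.0007, 0, 0]
    - [0, 0, 0, 0]

```text
time_s: 9.78
position: [529.6, -64.6, 30.5]
eef_rot: [3.111, 0.434, -0.001]
ft_force: [-2.6, -0.4, 5.1]
finger_gap: 0.185
gripper_force: 43.3
```

```bash
python3 look.py c
```

```text
t 9.775 tip past foot 30.5 lat 0.2 F along -2.6 Fz 5.1
scene [-120.   -39.5  -61.5] [-120.   -39.5  -61.5] bubble 20.0
side [-120.   -41.   -61.5] [-120.   -41.   -61.5] bubble 20.0
```

Emit:
step_arm:
  increments:
    - [0.0024, 0.0007, 0, 0]
    - [0.0024, 0.0007, 0, 0]
    - [0.0024, 0.0007, 0, 0]
    - [0.0024, 0.0007, 0, 0]
    - [0, 0, 0, 0]

```text
time_s: 10.5
position: [538.3, -62.0, 30.5]
eef_rot: [3.111, 0.434, -0.004]
ft_force: [-3.7, -0.8, 7.3]
finger_gap: 0.182
gripper_force: 43.6
```

```bash
python3 look.py d
```

```text
t 10.5 tip past foot 39.5 lat 0.2 F along -3.7 Fz 7.3
scene [-120.   -39.5  -61.5] [-120.   -39.5  -61.5] bubble 19.9
side [-120.   -41.   -61.5] [-120.   -41.   -61.5] bubble 20.0
```

Emit:
step_arm:
  increments:
    - [0.0024, 0.0007, 0, 0]
    - [0.0024, 0.0007, 0, 0]
    - [0.0024, 0.0007, 0, 0]
    - [0, 0, 0, 0]
    - [0, 0, 0, 0]

```text
time_s: 11.22
position: [543.1, -60.7, 30.5]
eef_rot: [3.111, 0.432, -0.012]
ft_force: [-8.5, -2.2, 10.6]
finger_gap: 0.184
gripper_force: 44.2
```

```bash
python3 look.py e
```

```text
t 11.225 tip past foot 44.5 lat 0.1 F along -8.7 Fz 10.6
scene [-120.   -39.5  -61.5] [-120.   -39.5  -64.4] bubble 17.0
side [-120.   -41.   -61.5] [-120.   -41.   -64.5] bubble 17.0
```

The foot is now riding up the wedge and the bubble is at 17 mm, so about 25 mm of push remains.

Emit:
step_arm:
  increments:
    - [0.0024, 0.0007, 0, 0]
    - [0.0024, 0.0007, 0, 0]
    - [0.0024, 0.0007, 0, 0]
    - [0.0024, 0.0007, 0, 0]
    - [0, 0, 0, 0]
    - [0, 0, 0, 0]
  squeeze: 60

```text
time_s: 12.08
position: [552.7, -57.9, 30.5]
eef_rot: [3.111, 0.432, -0.012]
ft_force: [-7.2, -2.4, 11.7]
finger_gap: 0.181
gripper_force: 59.2
```

```bash
python3 look.py f
```

```text
t 12.075 tip past foot 54.6 lat 0.2 F along -7.6 Fz 11.7
scene [-120.   -39.5  -61.5] [-120.   -39.5  -71. ] bubble 10.5
side [-120.   -41.   -61.5] [-119.5  -41.   -71.2] bubble 10.3
```

Emit:
step_arm:
  increments:
    - [0.0024, 0.0007, 0, 0]
    - [0.0024, 0.0007, 0, 0]
    - [0.0024, 0.0007, 0, 0]
    - [0.0024, 0.0007, 0, 0]
    - [0.0024, 0.0007, 0, 0]
    - [0, 0, 0, 0]
    - [0, 0, 0, 0]

```text
time_s: 13.05
position: [564.9, -54.3, 30.5]
eef_rot: [3.111, 0.432, -0.012]
ft_force: [-8.0, -2.8, 11.6]
finger_gap: 0.18
gripper_force: 59.2
```

```bash
python3 look.py g
```

```text
t 13.05 tip past foot 67.2 lat 0.3 F along -8.4 Fz 11.6
scene [-120.   -39.5  -61.5] [-120.   -39.5  -79.3] bubble 2.1
side [-120.   -41.   -61.5] [-102.5  -41.   -79.1] bubble 2.5
```

Another 3.5 mm should centre the bubble.

Emit:
step_arm:
  increments:
    - [0.0017, 0.0005, 0, 0]
    - [0.0017, 0.0005, 0, 0]
    - [0, 0, 0, 0]
    - [0, 0, 0, 0]
    - [0, 0, 0, 0]
    - [0, 0, 0, 0]

```text
time_s: 13.9
position: [568.1, -53.4, 30.5]
eef_rot: [3.111, 0.432, -0.012]
ft_force: [-7.5, -1.6, 11.7]
finger_gap: 0.179
gripper_force: 59.2
```

```bash
python3 look.py h
```

```text
t 13.9 tip past foot 70.6 lat 0.3 F along -7.6 Fz 11.7
scene [-120.   -39.5  -61.5] [-120.   -39.5  -81.4] bubble 0.0
side [-120.   -41.   -61.5] [-93.5 -41.  -81.3] bubble 0.2
```

Emit:
step_arm:
  increments:
    - [0, 0, 0, 0]
    - [0, 0, 0, 0]
    - [0, 0, 0, 0]
    - [0, 0, 0, 0]
    - [0, 0, 0, 0]
  jaw: 0.2
  squeeze: 20

```text
time_s: 14.62
position: [571.7, -52.2, 30.2]
eef_rot: [-3.111, -0.434, 0.0]
ft_force: [0.4, 0.0, -0.3]
finger_gap: 0.6
gripper_force: 0.0
```

```bash
python3 look.py i
```

```text
t 14.625 tip past foot 74.4 lat 0.6 F along 0.4 Fz -0.3
scene [-120.   -39.5  -61.5] [-120.   -39.5  -81.6] bubble -0.1
side [-120.   -41.   -61.5] [-92.  -41.  -81.7] bubble -0.2
```

Released, and the bubble stays centred. I'll back straight up and check.

Emit:
step_arm:
  increments:
    - [-0.003, -0.001, 0.01, 0]
    - [0, 0, 0.02, 0]
    - [0, 0, 0.04, 0]
    - [0, 0, 0.05, 0]
    - [-0.03, -0.01, 0.05, 0]
    - [-0.05, -0.014, 0.02, 0]
    - [-0.05, -0.014, 0, 0]
    - [0, 0, 0, 0]
    - [0, 0, 0, 0]
    - [0, 0, 0, 0]
    - [0, 0, 0, 0]

```text
time_s: 16.1
position: [439.4, -91.1, 220.0]
eef_rot: [3.111, 0.434, -0.001]
ft_force: [0.0, 0.8, 0.3]
finger_gap: 0.601
gripper_force: 0.0
```

```bash
python3 look.py j; python3 - <<'E'
from fit import *
a=cv2.imread('pics/scene_j.png')[180:330,140:320];b=cv2.imread('pics/side_j.png')[130:280,140:320]
cv2.imwrite('pics/end.png',cv2.resize(np.hstack([a,b]),(800,333),interpolation=cv2.INTER_CUBIC))
E
```

```text
t 16.1 tip past foot -63.5 lat -0.5 F along 0.2 Fz 0.3
scene [-120.   -39.5  -61.5] [-120.   -39.5  -81.6] bubble -0.1
side [-120.   -41.   -61.5] [-120.   -41.   -81.7] bubble -0.2
```

View pics/end.png

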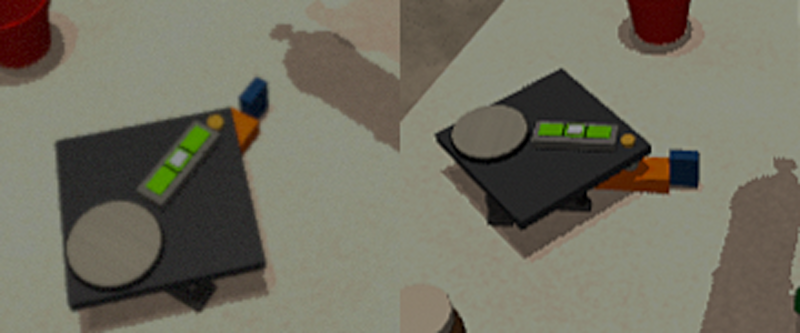

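The bubble sits between the lines, at (178,158) in the left view and (575,129) in the right. The wedge is flat under the corner and the gripper is clear.

```bash
python3 -c "
from station import r
print(r.close_job())"
```

```text
the job is handed in; nothing more can be done
None
```

The wedge is flat under the short foot with its thin end about 70 mm past it, the bubble reads about 0.1–0.2 mm from centre, the gripper is clear, and the job is handed in (no verdict was returned).

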